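Cap the sample vial and hold its carrier against the sprung stop

ROBOT

A 6-joint arm with a two-finger parallel gripper is mounted at the origin on the work surface. World frame = base frame: x ahead of the robot, y to its left, z up, the work surface at z = 0. Lengths are in mm, angles in rad, forces in N, time in s.
With the tool pointing down it reaches from about 300 to 775 mm from the base axis. Payload 14.6 kg.
Tool frame: the origin (TCP) lies at the very end of the fingers, on their centre line; the grasp point (between the pads) lies 19 mm behind it; z points along the fingers, y is the direction in which the jaws open and shut (so a half turn about z gives the same grasp; the last joint's range is limited). The gripper opens to 94 mm and grips with 3 to 60 N. Pads are 16 mm wide; open, the fingers measure 119 mm over their backs; the gripper's body (75 mm by 177 mm) begins 78 mm behind the grasp point.
Start: joints at [-1.2, 0.3, 1.521, -0, 1.321, -0.067], TCP at [233.163, -498.121, 205.446] pointing down, gripper open.
Joint ranges: [-3.03, 3.03], [-0.79, 2.21], [0.23, 2.52], [-1.04, 4.18], [0, 3.07], [-2.55, 2.55]. Speed limits (rad/s): [2.22, 2.22, 2.57, 3.14, 3.14, 3.14].

INTERFACE

Orientations are given as [roll, pitch, yaw] about the fixed x, y, z axes, in that order (R = Rz(yaw) Ry(pitch) Rx(roll)).
In Python, from cell import manip gives the robot as it stands.
- The arm moves only by the shell command python3 -m pendant 'ROWS' [FORCE]. ROWS is JSON, a list of rows, each an object with "claw": the finger opening in m, from 0 to 0.094; "delta_pos": the shift along the tool's x, y, z in m, a list of three; "rotation": the turn, a rotation vector about the tool's x, y, z in rad, a list of three. A call has 1 to 10 rows; each row is the pose to reach, as a shift and turn from the pose measured when the call began, along the tool's axes at that moment; what a row does not reach only later rows make up. A row lasts 1/8 s, in which the tool goes at most 62.5 mm and 10.7 degrees, less where a joint would pass 70% of its speed; a pose out of reach is approached as far as the arm can. A call with a gripper value outside its range is refused whole. The fingers move at their own pace and stop on an object; FORCE is the grip in N (left out, the last holds). Time passes only in rows, so rows that repeat a pose let the fingers close. It gives the time, the measured TCP pose, the force and the opening at its end, in the units of the state.
- manip.read_state(): the state, without advancing time (a new reading comes with each control period).
- manip.camera(name): name is "side" or "top" or "wrist"; returns the picture (400x640x3 uint8, red, green, blue); there is no depth.
- manip.camera_model(name): a dict with "fx", "fy", "cx", "cy" (pixels), "distortion" ([k1, k2, p1, p2, k3] as OpenCV has them; the pictures are not rectified), "cam_to_world" (4x4, takes a point from camera to world coordinates); the wrist camera has in their place "T_tool_cam" (4x4, takes a point from camera to tool coordinates, whose origin is the TCP and whose axes are the flange's). Camera axes: x right, y up, looking along -z (the intrinsics and any distortion apply to the point x, -y, -z); pixel columns grow to the right and rows downward; lengths in mm; the calibration is good to about 2 mm. A picture is of the moment at which its call begins: read the wrist's pose just before it. camera_model takes no time and is no camera call.
- manip.sign_off(): hands the job in, once; it reports no verdict.
The state is a dict: "clock": time; "joints": joint angles; "qd": joint speeds; "effort": joint torques, N m; "eef_pos": TCP position; "eef_rot": TCP orientation; "wrist_force": force on the tool from outside, world axes, zero at the start; "moment": the same for the moment, N m; "finger_gap": finger opening in mm.
Only numpy, scipy, OpenCV 4.12 (cv2) and the standard library are available. Lean on these libraries where they do the work, as an engineer would, in place of code of your own. Each camera call takes 0.05 s, during which the arm holds its last target.

TASK

Take the capped swab out of its holder, push its rod down into the vial on the wooden carrier until the cap sits fully home on the vial's mouth, and let go of the swab. Then hold the carrier by its body and press its vial end flat, square and centred against the sprung stop, with the carrier flat on the board, until the stop plate's face is at the scribed line, half-way through its travel, never driving it to the end of its travel. Finish while still holding it there with that steady push, so that a colleague can screw the carrier down, and leave the dish, jar and notebook where they are.

Things in the scene. Friction and masses are not known exactly. Their poses are not given: they have to be found in the camera images.
- swab_cap (a point): Capped swab, about 15 g: white upright cap 18 mm in diameter, 26 mm tall, with a rod 5 mm in diameter (last 3 mm tapered) hanging 45 mm below the cap's underside. Point: the cap's centre, 13 mm above its underside, 58 mm above the rod's tip; z up along the rod. Starts upright in the holder, cap on the tube's rim; pulls straight up.
- holder: Fixed swab holder: grey plastic foot 64 x 64 x 24 mm with an upright steel tube on it, 14 mm outside diameter, 8 mm bore, rim 76 mm above the table. Origin: centre of the underside, on the table.
- vial_mouth (a point): Centre of the vial's open top, at rim height. The clear plastic vial is fixed in the carrier, upright: 15 mm outside diameter, 9.5 mm bore, 55 mm deep, its rim 26 mm above the carrier's top and 78 mm above the table. With the swab fully home the cap's centre is 13 mm above this point. x points to the carrier's front.
- carrier_grip (a point): Vial carrier: loose wooden block, 120 mm long (x), 50 wide (y), 44 tall (z), about 0.25 kg, flat on the board. Point: half-way up, on the centre line, 90 mm behind the front (vial) end face, 30 mm before the rear face, 70 mm behind the vial's axis; x to the front, z up. Rear half clear to grasp across the width. Starts 15 to 60 mm short of the stop, turned up to 0.3 rad.
- board: Fixed plywood board, 320 x 130 mm, 8 mm thick. Origin on the table on its centre line, x towards the sprung stop, z up; it runs from x = -170 to +150 mm. An aluminium bracket 100 mm wide stands across it at x = 117 to 133 mm, top 58 mm above the table. Two black scribed marks at the side edges at x = 82 mm show where the stop plate's face is at half travel.
- stop_face (a point): Sprung stop: steel plate 70 mm wide, 40 tall, 10 thick, standing across the board before the bracket. Point: middle of its front face, 30 mm above the table, moves with the plate; x points the way it is pushed (away from the carrier), y across the board, z up. With the carrier flat against it, carrier_grip is 90 mm behind this point in x.
- stop (a joint): How far the stop plate is pushed in, in m: 0 at rest, 0.024 at the end of its travel, half-way = 0.012 (at the scribed line). It needs about 3 N to start moving, 9 N at half travel and 15 N at the end (500 N/m).
- dish: Bystander: round shallow glass dish, 90 mm in diameter, 16 mm tall; origin at its underside.
- jar: Bystander: closed glass jar, 50 mm in diameter, 62 mm tall; origin at its underside.
- notebook: Bystander: blue notebook, 105 x 150 x 12 mm; origin at its underside.
There are look-alikes about, which are no part of the job. There is more than one size of the part that bears vial_mouth; the job needs the larger. There is more than one size of the part that bears swab_cap; the job needs the smaller.

How it is judged (in metres and radians):
On the way, in this order (a step that is already met when the one before it is completed fails the run):
1. the swab is fully home in the vial and let go (horizontal distance between swab_cap and vial_mouth below 0.006 m and z of swab_cap in the frame of vial_mouth between 0.008 and 0.0165 m and angle between swab_cap's own z axis and vertical below 0.12 rad and contact force between the fingers and swab below 0.1 N), for 0.3 s.
2. the carrier is pressed square against the stop, the stop at about half travel, steadily (horizontal distance between swab_cap and vial_mouth below 0.006 m and z of swab_cap in the frame of vial_mouth between 0.008 and 0.0165 m and angle between swab_cap's own z axis and vertical below 0.12 rad and value of joint stop between 0.007 and 0.017 m and contact force between carrier and stop between 6 and 12.5 N and contact force between the fingers and carrier above 2 N and angle between the x axis of carrier_grip and the x axis of stop_face, either way round below 0.08 rad and y of carrier_grip in the frame of stop_face between -0.012 and 0.012 m and x of carrier_grip in the frame of stop_face between -0.096 and -0.084 m and angle between carrier_grip's own z axis and vertical below 0.06 rad and z of carrier_grip in the frame of stop_face between -0.004 and 0.004 m), for 0.5 s.
At the end, for the whole second after the job is handed in: Swab home in vial (cap within 3.5 mm of seat), not touched. Fingers hold the carrier (over 2 N), flat on the board, square within 0.08 rad, centred within 12 mm, pressing the stop with 6 to 12.5 N at 7 to 17 mm travel, through the last second (all of step 2 and contact force between the fingers and swab below 0.1 N); the arm keeps its last pose, push and grip.
It fails at once if the stop is driven to the end of its travel (value of joint stop above 0.0225 m).
It fails at once if the dish is disturbed (distance of dish from where it was at the start of the episode above 0.03 m).
It fails at once if the jar is disturbed (distance of jar from where it was at the start of the episode above 0.03 m).
It fails at once if the notebook is disturbed (distance of notebook from where it was at the start of the episode above 0.03 m).
It also fails if it takes over 58 s, if anything falls off the work surface, if the arm or the gripper's body presses on something with over 40 N, if the wrist force passes 120 N, or if a joint passes its speed limit or range.

## Working session

There is one attempt and no reset: what is moved stays moved. The work goes in short steps, Python scripts to look and compute and a shell command to move; the robot and the scene stay as the last step left them, time stands still between calls to the robot, and variables do not carry over. Pictures are saved under pics/ and viewed, and the job is handed in when it is done.

```bash
mkdir -p pics; ls; python3 - <<'E'
from cell import manip
import cv2,json
s=manip.read_state();print(s)
for n in ["side","top","wrist"]:
    im=manip.camera(n);cv2.imwrite(f"pics/{n}0.png",im[:,:,::-1]);m=manip.camera_model(n);print(n,m)
E
```

```text
pics
{'clock': 0.0, 'joints': array([-1.19958362e+00,  3.00463170e-01,  1.52159559e+00, -1.83411873e-05,
        1.32071859e+00, -6.66013300e-02]), 'qd': array([-1.42769123e-03, -1.86129364e-03,  2.54921374e-05,  1.14370891e-03,
       -7.73681686e-04,  1.22722780e-03]), 'effort': array([ 5.19327496e-04, -5.31811953e+01, -3.52741134e+01,  7.08593940e-02,
        2.43858341e-02, -8.56647557e-05]), 'eef_pos': array([ 233.07090556, -497.87156314,  204.88454891]), 'eef_rot': array([-3.14040940e+00, -6.11182300e-05,  4.37818546e-01]), 'wrist_force': array([ 0.33715317, -0.84318109, -0.0867567 ]), 'moment': array([-0.03480431, -0.00709287,  0.01872733]), 'finger_gap': 94.60357586778181}
side {'fx': 398.31770725964606, 'fy': 398.31770725964606, 'cx': 323.5486041964298, 'cy': 198.59853989376856, 'distortion': array([0.00601018, 0.        , 0.        , 0.        , 0.        ]), 'cam_to_world': array([[-9.95888141e-01,  6.42749984e-02, -6.38399238e-02,
         4.85140577e+02],
       [-8.96898994e-02, -6.00382793e-01,  7.94667366e-01,
         8.11381751e+02],
       [ 1.27488519e-02,  7.9712
[... 542 characters left out ...]
,  1.90444499e-01,  9.81696616e-01,
         1.46135863e+03],
       [ 0.00000000e+00,  0.00000000e+00,  0.00000000e+00,
         1.00000000e+00]])}
wrist {'fx': 336.99233657342563, 'fy': 336.99233657342563, 'cx': 318.4092171105231, 'cy': 207.008861865689, 'distortion': array([-0.03799744,  0.        ,  0.        ,  0.        ,  0.        ]), 'T_tool_cam': array([[ 1.21404283e-04,  9.62764886e-01,  2.70340082e-01,
         7.82536204e+01],
       [ 9.99999772e-01,  6.26447935e-05, -6.72177286e-04,
         7.36756847e-01],
       [-6.64084086e-04,  2.70340102e-01, -9.62764659e-01,
        -1.80952994e+02],
       [ 0.00000000e+00,  0.00000000e+00,  0.00000000e+00,
         1.00000000e+00]])}
```

View pics/side0.png

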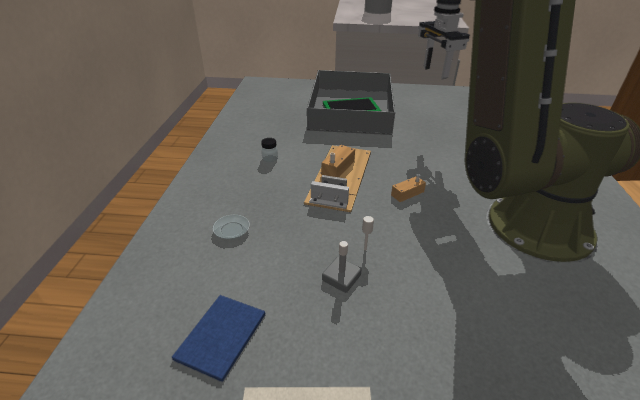

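View pics/top0.png

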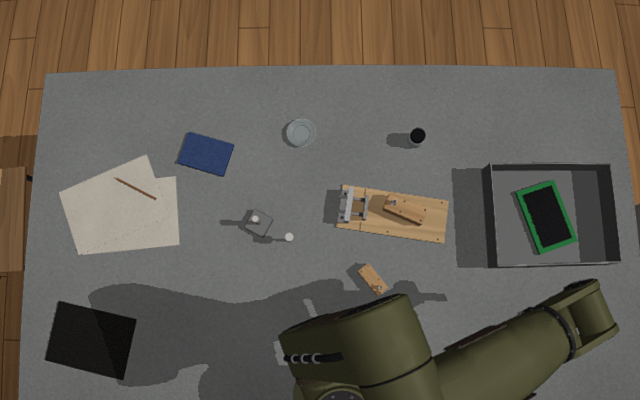

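View pics/wrist0.png

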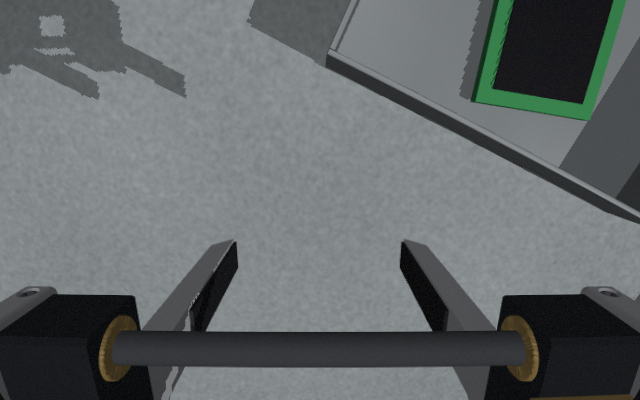

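The side view shows a small cap at (343,246) on the footed holder and a bigger one at (368,224). The carrier is on the board at (338,162) with a small look-alike at (408,189). I'll zoom in next.

```bash
python3 - <<'E'
import cv2,numpy as np
a=cv2.imread("pics/side0.png")[130:300,290:440];cv2.imwrite("pics/z1.png",cv2.resize(a,None,fx=3.5,fy=3.5,interpolation=cv2.INTER_CUBIC))
a=cv2.imread("pics/top0.png")[170:305,235:455];cv2.imwrite("pics/z2.png",cv2.resize(a,None,fx=3.6,fy=3.6,interpolation=cv2.INTER_CUBIC))
E
```

```text
(no output)
```

View pics/z1.png

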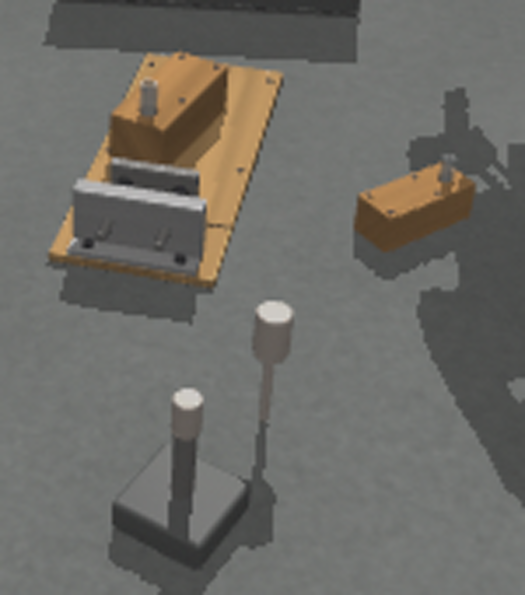

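View pics/z2.png

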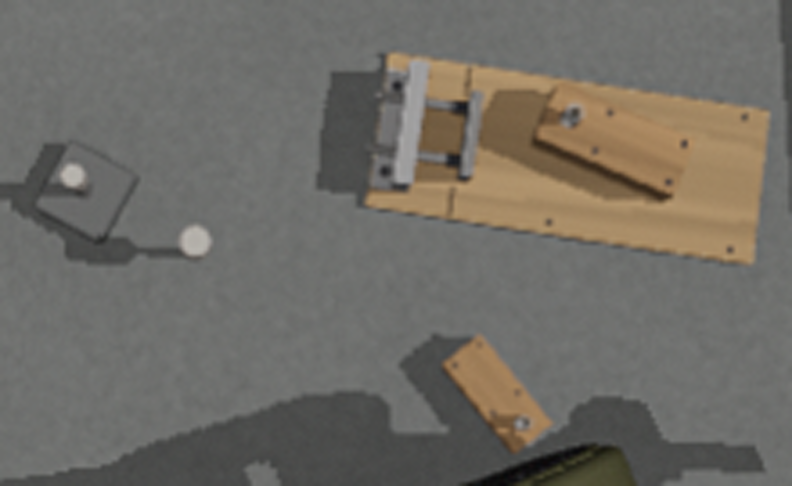

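```bash
cat > h.py <<'E'
import numpy as np,cv2
from cell import manip
from scipy.spatial.transform import Rotation as R
def ray(name,uv,T=None):
    m=manip.camera_model(name)
    K=np.array([[m['fx'],0,m['cx']],[0,m['fy'],m['cy']],[0,0,1]])
    p=cv2.undistortPoints(np.array(uv,float).reshape(-1,1,2),K,np.array(m['distortion']))[:,0]
    d=np.c_[p[:,0],-p[:,1],-np.ones(len(p))]
    if T is None: T=m['cam_to_world']
    return T[:3,3],d@T[:3,:3].T
def plane(name,uv,z,T=None):
    o,d=ray(name,uv,T); return o+d*((z-o[2])/d[:,2])[:,None]
def tri(rays):
    A=0;b=0
    for o,d in rays:
        d=d/np.linalg.norm(d);P=np.eye(3)-np.outer(d,d);A=A+P;b=b+P@o
    return np.linalg.solve(A,b)
def tool(s):
    T=np.eye(4);T[:3,:3]=R.from_euler('xyz',s['eef_rot']).as_matrix();T[:3,3]=s['eef_pos'];return T
def wT(s): return tool(s)@manip.camera_model('wrist')['T_tool_cam']
E
python3 - <<'E'
from h import *
np.set_printoptions(precision=1,suppress=True)
z2=lambda x,y:(235+x/3.6-.4,170+y/3.6-.4)
z1=lambda x,y:(290+x/3.5-.4,130+y/3.5-.4)
print("cap top",plane('top',[z2(72,176)],102),plane('side',[z1(187,399)],102))
print("big top",plane('top',[z2(195,241)],110),tri([(ray('top',[z2(195,241)])[0],ray('top',[z2(195,241)])[1][0]),(ray('side',[z1(274,312)])[0],ray('side',[z1(274,312)])[1][0])]))
print("rim",plane('top',[z2(571,113)],78),plane('side',[z1(149,84)],78))
print("carrier top corners fl,fr,rr",plane('top',[z2(553,88),z2(535,135),z2(668,197),z2(688,150)],52))
print("board",plane('top',[z2(387,52),z2(768,110),z2(752,264),z2(363,206)],8))
print("marks",plane('top',[z2(469,68),z2(450,212)],8))
print("plate top",plane('top',[z2(482,92),z2(470,178)],50))
print("holder foot",plane('top',[z2(70,141),z2(138,179),z2(100,241),z2(38,203)],24))
print("dish jar",plane('top',[(300,133),(418,135)],16))
print("nb",plane('top',[(185,133),(234,146),(223,176),(177,161)],12))
E
```

```text
cap top [[488.7 224.2 102. ]] [[491.5 223.8 102. ]]
big top [[436.9 129.2 110. ]] [439.9 130.1  93.3]
rim [[ 538.8 -163.7   78. ]] [[ 541.2 -166.9   78. ]]
carrier top corners fl,fr,rr [[ 564.3 -153.8   52. ]
 [ 526.2 -138.1   52. ]
 [ 475.  -242.7   52. ]
 [ 512.8 -260.6   52. ]]
board [[ 605.1  -23.1    8. ]
 [ 553.2 -339.1    8. ]
 [ 425.2 -318.7    8. ]
 [ 476.6   -1.3    8. ]]
marks [[590.9 -90.8   8. ]
 [471.  -72.2   8. ]]
plate top [[562.  -96.8  50. ]
 [492.3 -85.4  50. ]]
holder foot [[529.8 236.5  24. ]
 [498.1 180.8  24. ]
 [447.8 211.1  24. ]
 [479.1 261.7  24. ]]
dish jar [[ 763.2  102.    16. ]
 [ 754.5 -257.1   16. ]]
nb [[769.8 455.8  12. ]
 [725.8 302.6  12. ]
 [632.4 333.3  12. ]
 [681.  476.1  12. ]]
```

Cap top is near (490,224,102), and it is the smaller of the two. The carrier on the board is the right one: yaw about 1.12, grip point near (506,-227). The board yaw is about 1.41. I'll move above the swab.

```bash
python3 -m pendant '[{"claw":0.05,"delta_pos":[0.539,-0.545,-0.02],"rotation":[0,0,-0.68]},{"claw":0.05,"delta_pos":[0.539,-0.545,-0.02],"rotation":[0,0,-0.68]},{"claw":0.05,"delta_pos":[0.539,-0.545,-0.02],"rotation":[0,0,-0.68]},{"claw":0.05,"delta_pos":[0.539,-0.545,-0.02],"rotation":[0,0,-0.68]},{"claw":0.05,"delta_pos":[0.539,-0.545,-0.02],"rotation":[0,0,-0.68]},{"claw":0.05,"delta_pos":[0.539,-0.545,-0.02],"rotation":[0,0,-0.68]},{"claw":0.05,"delta_pos":[0.539,-0.545,-0.02],"rotation":[0,0,-0.68]},{"claw":0.05,"delta_pos":[0.539,-0.545,-0.02],"rotation":[0,0,-0.68]},{"claw":0.05,"delta_pos":[0.539,-0.545,-0.02],"rotation":[0,0,-0.68]},{"claw":0.05,"delta_pos":[0.539,-0.545,-0.02],"rotation":[0,0,-0.68]}]' 20
```

```text
clock: 1.4
eef_pos: [442.9, 92.7, 222.0]
eef_rot: [-3.141, -0.001, 1.118]
wrist_force: [0.8, 0.1, -0.2]
finger_gap: 50.2
```

```bash
python3 -m pendant '[{"claw":0.05,"delta_pos":[0.138,-0.015,0],"rotation":[0,0,0]},{"claw":0.05,"delta_pos":[0.138,-0.015,0],"rotation":[0,0,0]},{"claw":0.05,"delta_pos":[0.138,-0.015,0],"rotation":[0,0,0]},{"claw":0.05,"delta_pos":[0.138,-0.015,0],"rotation":[0,0,0]},{"claw":0.05,"delta_pos":[0.138,-0.015,0],"rotation":[0,0,0]}]'
python3 - <<'E'
from h import *
s=manip.read_state();im=manip.camera('wrist');cv2.imwrite('pics/w1.png',im[:,:,::-1]);np.save('w1.npy',wT(s));print(s['eef_pos'],s['eef_rot'])
E
```

```text
clock: 2.02
eef_pos: [489.6, 222.1, 222.2]
eef_rot: [-3.141, -0.001, 1.117]
wrist_force: [-0.7, -0.5, -0.6]
finger_gap: 50.1
[489.62042196 222.09403853 222.17872313] [-3.14135589e+00 -5.46371881e-04  1.11691624e+00]
```

View pics/w1.png

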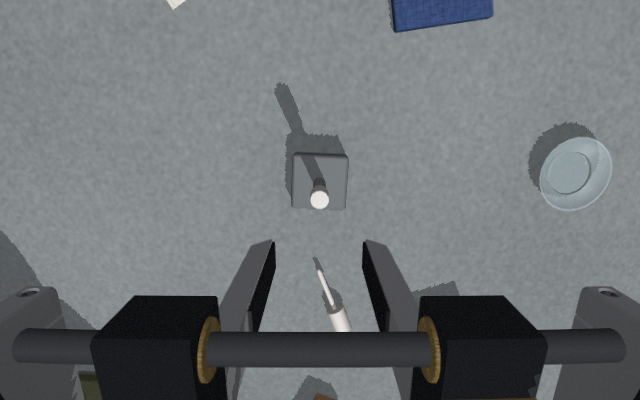

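The cap top is at about (319.5,199.5), centred between the fingers, with the holder foot behind it. The big swab is at (340,320), towards the robot.

```bash
python3 - <<'E'
from h import *
np.set_printoptions(precision=1,suppress=True)
im=cv2.imread('pics/w1.png');roi=im[180:220,300:340];g=roi.min(2)
for th in(150,180,200):
    n,l,st,c=cv2.connectedComponentsWithStats((g>th).astype('uint8'));k=1+np.argmax(st[1:,4]);print(th,st[k],c[k]+[300,180])
    print(plane('wrist',[c[k]+[300,180]],102,np.load('w1.npy')))
T=np.load('w1.npy')
# foot top corners
print(plane('wrist',[(293,153),(348,155),(347,209),(292,207)],24,T).mean(0))
E
```

```text
150 [ 10  11  19  18 271] [319.1 199.6]
[[490.7 222.  102. ]]
180 [ 11  11  18  18 256] [319.2 199.6]
[[490.8 221.9 102. ]]
200 [ 11  12  18  17 232] [319.2 199.6]
[[490.8 221.9 102. ]]
[492.3 222.6  24. ]
```

```bash
python3 -m pendant '[{"claw":0.05,"delta_pos":[0.0005,0.001,0.05],"rotation":[0,0,0]},{"claw":0.05,"delta_pos":[0.0005,0.001,0.1],"rotation":[0,0,0]},{"claw":0.05,"delta_pos":[0.0005,0.001,0.13],"rotation":[0,0,0]},{"claw":0.05,"delta_pos":[0.0005,0.001,0.15],"rotation":[0,0,0]},{"claw":0.05,"delta_pos":[0.0005,0.001,0.15],"rotation":[0,0,0]},{"claw":0.05,"delta_pos":[0.0005,0.001,0.15],"rotation":[0,0,0]}]' 20
python3 - <<'E'
from h import *
s=manip.read_state();im=manip.camera('wrist');cv2.imwrite('pics/w2.png',im[:,:,::-1]);print(s['wrist_force'])
E
```

```text
clock: 2.82
eef_pos: [491.4, 221.8, 73.5]
eef_rot: [3.141, -0.002, 1.116]
wrist_force: [0.2, -0.6, 0.8]
finger_gap: 50.1
[ 0.1855848  -0.60445457  0.75107295]
```

View pics/w2.png

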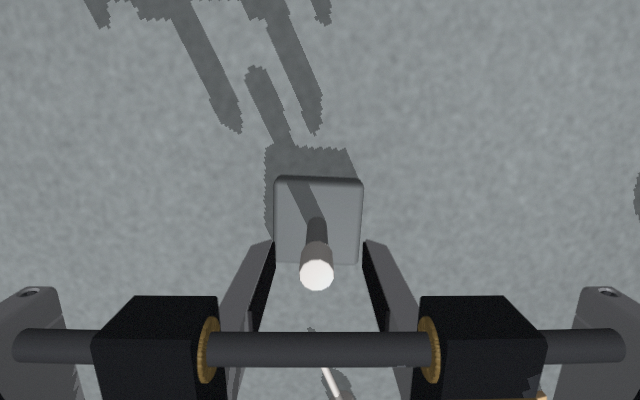

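The cap is between the pads at (317,275), so I'll close on it and pull up.

```bash
python3 -m pendant '[{"claw":0.01,"delta_pos":[0,0,0],"rotation":[0,0,0]},{"claw":0.01,"delta_pos":[0,0,0],"rotation":[0,0,0]},{"claw":0.01,"delta_pos":[0,0,0],"rotation":[0,0,0]},{"claw":0.01,"delta_pos":[0,0,0],"rotation":[0,0,0]},{"claw":0.01,"delta_pos":[0,0,0],"rotation":[0,0,0]},{"claw":0.01,"delta_pos":[0,0,-0.025],"rotation":[0,0,0]},{"claw":0.01,"delta_pos":[0,0,-0.05],"rotation":[0,0,0]},{"claw":0.01,"delta_pos":[0,0,-0.09],"rotation":[0,0,0]},{"claw":0.01,"delta_pos":[0,0,-0.13],"rotation":[0,0,0]},{"claw":0.01,"delta_pos":[0,0,-0.13],"rotation":[0,0,0]}]' 20
python3 - <<'E'
from h import *
s=manip.read_state();im=manip.camera('wrist');cv2.imwrite('pics/w3.png',im[:,:,::-1]);print(s['eef_pos'],s['wrist_force'])
im=manip.camera('side');cv2.imwrite('pics/s3.png',im[:,:,::-1])
E
```

```text
clock: 4.12
eef_pos: [492.2, 222.2, 206.4]
eef_rot: [3.137, -0.006, 1.116]
wrist_force: [-0.6, -0.1, -0.9]
finger_gap: 17.5
[492.17134072 222.16839673 206.43422565] [-0.61736056 -0.07756904 -0.87444063]
```

View pics/w3.png

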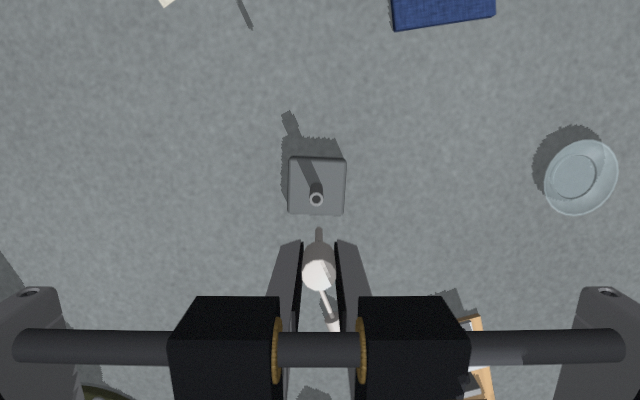

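View pics/s3.png

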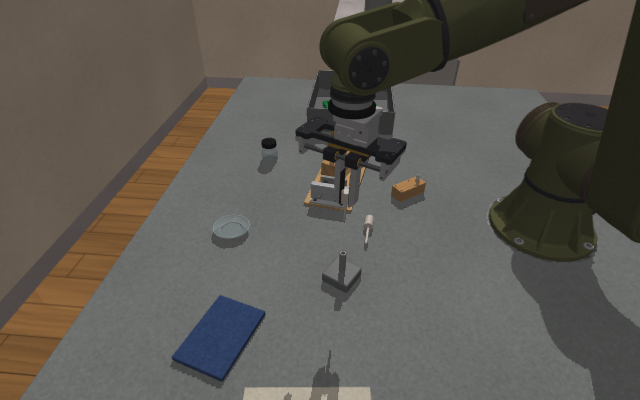

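Swab held, gap 17.5 mm, and the holder tube is empty at (316,199). Now I'll travel above the vial.

```bash
python3 -m pendant '[{"claw":0.01,"delta_pos":[-0.04,0.026,0],"rotation":[0,0,0]},{"claw":0.01,"delta_pos":[-0.08,0.052,0],"rotation":[0,0,0]},{"claw":0.01,"delta_pos":[-0.12,0.078,0],"rotation":[0,0,0]},{"claw":0.01,"delta_pos":[-0.16,0.105,0],"rotation":[0,0,0]},{"claw":0.01,"delta_pos":[-0.2,0.131,0],"rotation":[0,0,0]},{"claw":0.01,"delta_pos":[-0.24,0.157,0],"rotation":[0,0,0]},{"claw":0.01,"delta_pos":[-0.28,0.183,0],"rotation":[0,0,0]},{"claw":0.01,"delta_pos":[-0.326,0.213,0],"rotation":[0,0,0]},{"claw":0.01,"delta_pos":[-0.326,0.213,0],"rotation":[0,0,0]},{"claw":0.01,"delta_pos":[-0.326,0.213,0],"rotation":[0,0,0]}]' 
python3 - <<'E'
from h import *
s=manip.read_state();im=manip.camera('wrist');cv2.imwrite('pics/w4.png',im[:,:,::-1]);print(s['eef_pos'],s['eef_rot']);np.save('w4.npy',wT(s))
a=im[170:310,250:400,::-1];cv2.imwrite('pics/w4z.png',cv2.resize(a,None,fx=4,fy=4,interpolation=cv2.INTER_CUBIC))
E
```

```text
clock: 5.48
eef_pos: [538.7, -164.3, 201.4]
eef_rot: [-3.14, -0.002, 1.116]
wrist_force: [-0.7, 0.7, -0.1]
finger_gap: 17.5
[ 538.69953809 -164.27556129  201.36859776] [-3.14039620e+00 -1.77441200e-03  1.11573429e+00]
```

View pics/w4.png

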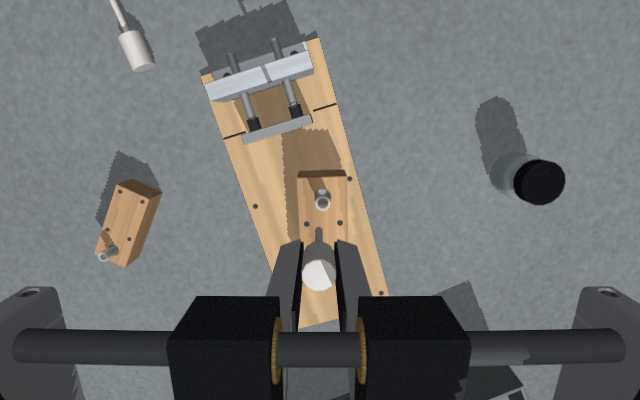

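View pics/w4z.png

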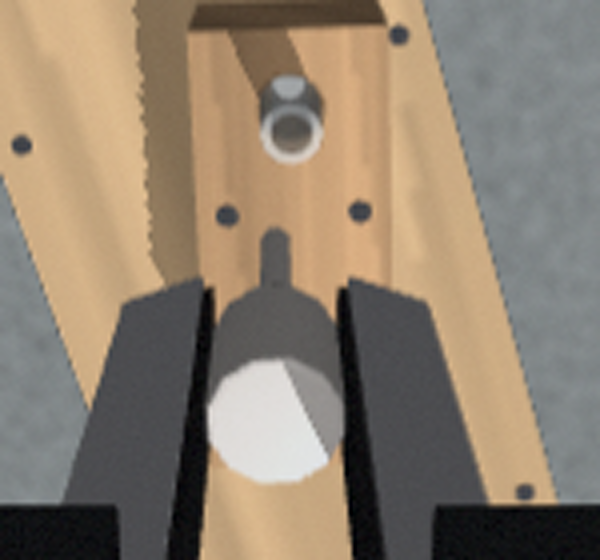

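```bash
python3 - <<'E'
from h import *
np.set_printoptions(precision=1,suppress=True)
T=np.load('w4.npy');Tt=T@np.linalg.inv(manip.camera_model('wrist')['T_tool_cam'])
z=lambda x,y:(250+x/4-.4,170+y/4-.4)
rim=plane('wrist',[z(291,133)],78,T)[0]
tz=Tt[2,3]
cap=plane('wrist',[z(276,421)],tz+28.5,T)[0]; tip=plane('wrist',[z(275,236)],tz-42.5,T)[0]
i=np.linalg.inv(Tt)
f=lambda p:(i@np.r_[p,1])[:3]
print('rim',rim,'cap',cap,'tip',tip);print('tool: rim',f(rim),'cap',f(cap),'tip',f(tip))
print('yaw',[np.degrees(np.arctan2(*(q[1]-q[0])[1::-1]))+90 for q in [plane('wrist',[z(190,30),z(385,24)],52,T)]])
print('tubeholder w3 -')
E
```

```text
rim [ 540.8 -169.1   78. ] cap [ 539.1 -164.7  229.9] tip [ 538.7 -165.   158.9]
tool: rim [ -3.6   4.1 123.4] cap [ -0.2   0.5 -28.5] tip [-0.7  0.4 42.5]
yaw [np.float64(65.73366591751879)]
tubeholder w3 -
```

```bash
python3 -m pendant '[{"claw":0.01,"delta_pos":[-0.003,0.0035,0.03],"rotation":[0,0,0]},{"claw":0.01,"delta_pos":[-0.003,0.0035,0.055],"rotation":[0,0,0]},{"claw":0.01,"delta_pos":[-0.003,0.0035,0.067],"rotation":[0,0,0]},{"claw":0.01,"delta_pos":[-0.003,0.0035,0.067],"rotation":[0,0,0]},{"claw":0.01,"delta_pos":[-0.003,0.0035,0.067],"rotation":[0,0,0]}]' 
python3 - <<'E'
from h import *
s=manip.read_state();im=manip.camera('wrist');cv2.imwrite('pics/w5.png',im[:,:,::-1]);print(s['eef_pos'],s['eef_rot']);np.save('w5.npy',wT(s))
a=im[190:310,260:380,::-1];cv2.imwrite('pics/w5z.png',cv2.resize(a,None,fx=5,fy=5,interpolation=cv2.INTER_CUBIC))
im=manip.camera('top');cv2.imwrite('pics/t5.png',im[:,:,::-1])
im=manip.camera('side');cv2.imwrite('pics/s5.png',im[:,:,::-1])
a=im[100:230,280:420,::-1];cv2.imwrite('pics/s5z.png',cv2.resize(a,None,fx=4,fy=4,interpolation=cv2.INTER_CUBIC))
E
```

```text
clock: 6.15
eef_pos: [541.2, -167.8, 135.8]
eef_rot: [3.141, -0.002, 1.117]
wrist_force: [-0.3, 0.1, 0.7]
finger_gap: 17.4
[ 541.16172197 -167.78305773  135.81531124] [ 3.14069502e+00 -1.96168625e-03  1.11710949e+00]
```

View pics/w5z.png

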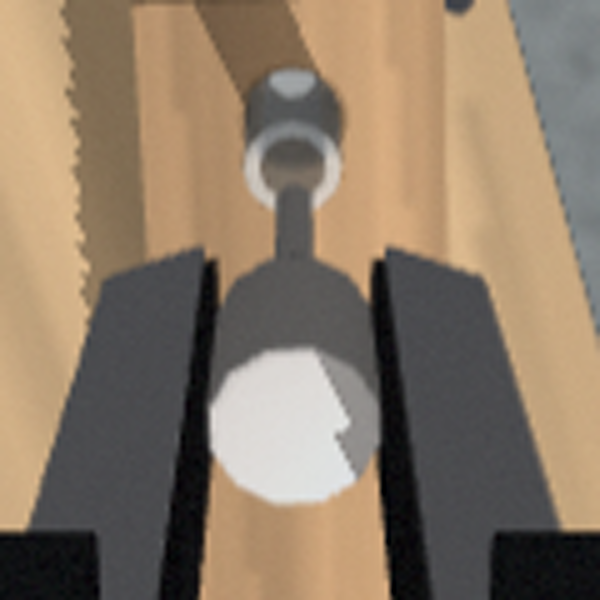

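View pics/s5z.png

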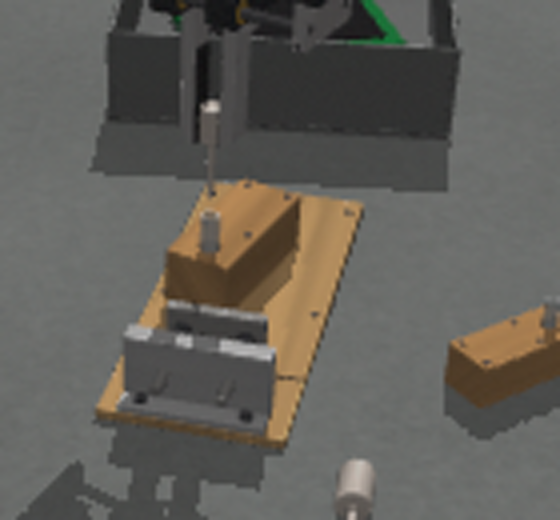

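```bash
python3 - <<'E'
from h import *
np.set_printoptions(precision=1,suppress=True)
T=np.load('w5.npy');Tt=T@np.linalg.inv(manip.camera_model('wrist')['T_tool_cam'])
z=lambda x,y:(260+x/5-.4,190+y/5-.4)
rim=plane('wrist',[z(293,165)],78,T)[0]
tz=Tt[2,3]
cap=plane('wrist',[z(295,426)],tz+28.5,T)[0]; tip=plane('wrist',[z(295,190)],tz-42.5,T)[0]
i=np.linalg.inv(Tt)
f=lambda p:(i@np.r_[p,1])[:3]
print('rim',rim,'cap',cap,'tip',tip);print('tool: rim',f(rim),'cap',f(cap),'tip',f(tip))
s=lambda x,y:(280+x/4-.4,100+y/4-.4)
a=plane('side',[s(209.5,217)],78)[0];b=plane('side',[s(212,190)],tz-42.5)[0];c=plane('side',[s(211,107)],tz+28.5)[0]
print('side rim,tip,cap',a,b,c, f(a)-f(b))
E
```

```text
rim [ 540.9 -169.    78. ] cap [ 541.5 -168.2  164.3] tip [ 541.8 -167.9   93.3]
tool: rim [-1.3  0.3 57.8] cap [ -0.1   0.5 -28.5] tip [ 0.1  0.6 42.5]
side rim,tip,cap [ 541.7 -165.4   78. ] [ 541.1 -177.    93.3] [ 542.8 -164.8  164.3] [10.6 -4.6 15.3]
```

```bash
python3 -m pendant '[{"claw":0.01,"delta_pos":[-0.0012,-0.0004,0.005],"rotation":[0,0,0]},{"claw":0.01,"delta_pos":[-0.0012,-0.0004,0.012],"rotation":[0,0,0]},{"claw":0.01,"delta_pos":[-0.0012,-0.0004,0.018],"rotation":[0,0,0]},{"claw":0.01,"delta_pos":[-0.0012,-0.0004,0.024],"rotation":[0,0,0]},{"claw":0.01,"delta_pos":[-0.0012,-0.0004,0.03],"rotation":[0,0,0]},{"claw":0.01,"delta_pos":[-0.0012,-0.0004,0.03],"rotation":[0,0,0]}]' 
python3 - <<'E'
from h import *
s=manip.read_state();im=manip.camera('wrist');cv2.imwrite('pics/w6.png',im[:,:,::-1]);print(s['eef_pos'],s['wrist_force'])
a=im[190:310,260:380,::-1];cv2.imwrite('pics/w6z.png',cv2.resize(a,None,fx=5,fy=5,interpolation=cv2.INTER_CUBIC))
E
```

```text
clock: 7.05
eef_pos: [539.9, -168.7, 105.0]
eef_rot: [-3.141, -0.002, 1.117]
wrist_force: [0.0, -1.1, -0.5]
finger_gap: 17.2
[ 539.94123436 -168.74796813  105.00456169] [ 0.00728896 -1.08088838 -0.46939957]
```

View pics/w6z.png

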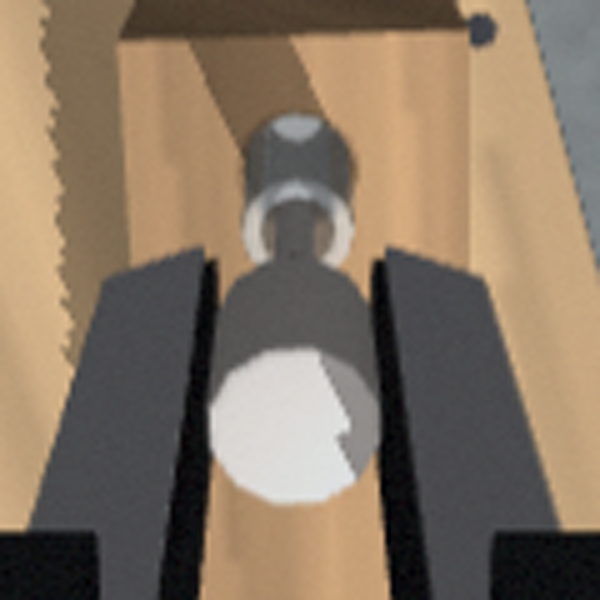

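The rod is in the bore, centred at (295,230) zoomed, with no force. I'll go on down.

```bash
python3 -m pendant '[{"claw":0.01,"delta_pos":[0,0,0.008],"rotation":[0,0,0]},{"claw":0.01,"delta_pos":[0,0,0.014],"rotation":[0,0,0]},{"claw":0.01,"delta_pos":[0,0,0.02],"rotation":[0,0,0]},{"claw":0.01,"delta_pos":[0,0,0.024],"rotation":[0,0,0]},{"claw":0.01,"delta_pos":[0,0,0.027],"rotation":[0,0,0]},{"claw":0.01,"delta_pos":[0,0,0.027],"rotation":[0,0,0]}]' 
```

```text
clock: 7.85
eef_pos: [540.1, -168.8, 78.3]
eef_rot: [3.141, -0.002, 1.117]
wrist_force: [-0.5, 0.2, -0.3]
finger_gap: 17.7
```

```bash
python3 -m pendant '[{"claw":0.01,"delta_pos":[0,0,0.001],"rotation":[0,0,0]},{"claw":0.01,"delta_pos":[0,0,0.002],"rotation":[0,0,0]},{"claw":0.01,"delta_pos":[0,0,0.002],"rotation":[0,0,0]}]' 
```

```text
clock: 8.22
eef_pos: [540.1, -168.7, 76.2]
eef_rot: [3.142, -0.002, 1.117]
wrist_force: [-0.5, -0.4, 0.3]
finger_gap: 17.3
```

```bash
python3 -m pendant '[{"claw":0.01,"delta_pos":[0,0,0.001],"rotation":[0,0,0]},{"claw":0.01,"delta_pos":[0,0,0.0015],"rotation":[0,0,0]},{"claw":0.01,"delta_pos":[0,0,0.0015],"rotation":[0,0,0]}]' 
```

```text
clock: 8.6
eef_pos: [540.3, -168.8, 75.6]
eef_rot: [3.141, -0.002, 1.117]
wrist_force: [-2.8, 0.6, 10.1]
finger_gap: 17.2
```

Seated: 10 N contact at the expected height. I'll release and raise.

```bash
python3 -m pendant '[{"claw":0.05,"delta_pos":[0,0,0],"rotation":[0,0,0]},{"claw":0.05,"delta_pos":[0,0,0],"rotation":[0,0,0]},{"claw":0.05,"delta_pos":[0,0,0],"rotation":[0,0,0]},{"claw":0.05,"delta_pos":[0,0,-0.03],"rotation":[0,0,0]},{"claw":0.05,"delta_pos":[0,0,-0.07],"rotation":[0,0,0]},{"claw":0.07,"delta_pos":[0,0,-0.11],"rotation":[0,0,0]},{"claw":0.07,"delta_pos":[-0.04,0,-0.12],"rotation":[0,0,0]},{"claw":0.07,"delta_pos":[-0.07,0,-0.12],"rotation":[0,0,0]},{"claw":0.07,"delta_pos":[-0.07,0,-0.12],"rotation":[0,0,0]},{"claw":0.07,"delta_pos":[-0.07,0,-0.12],"rotation":[0,0,0]}]' 
python3 - <<'E'
from h import *
s=manip.read_state();im=manip.camera('wrist');cv2.imwrite('pics/w7.png',im[:,:,::-1]);print(s['eef_pos'],s['eef_rot']);np.save('w7.npy',wT(s))
im=manip.camera('side');a=im[100:230,280:420,::-1];cv2.imwrite('pics/s7z.png',cv2.resize(a,None,fx=4,fy=4,interpolation=cv2.INTER_CUBIC))
E
```

```text
clock: 9.85
eef_pos: [509.6, -231.4, 195.3]
eef_rot: [3.141, -0.002, 1.117]
wrist_force: [-0.4, 2.3, 0.0]
finger_gap: 70.3
[ 509.59111915 -231.43267969  195.31513304] [ 3.14092436e+00 -2.13003093e-03  1.11679499e+00]
```

View pics/w7.png

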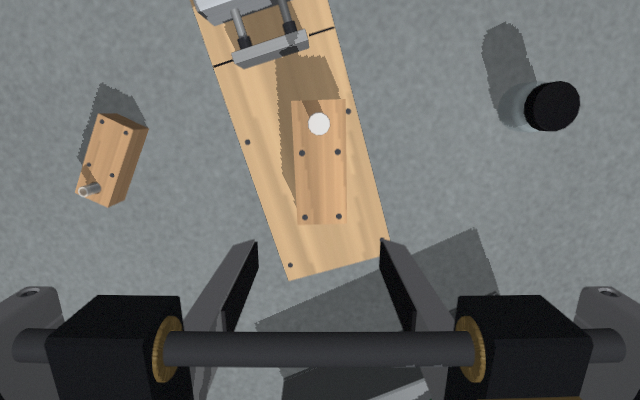

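View pics/s7z.png

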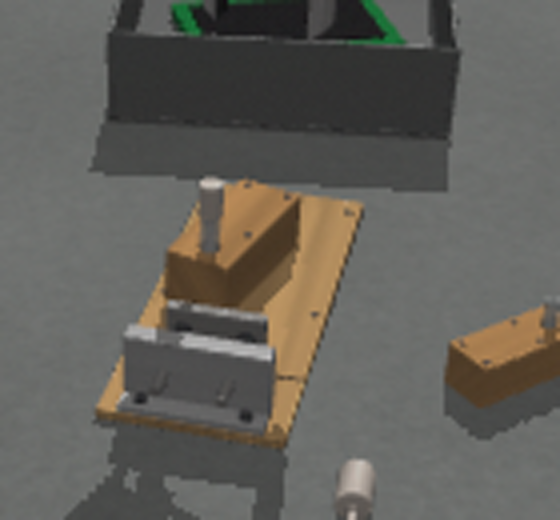

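The swab sits home: cap at (319,124) in the wrist view and upright in the side view. Now the carrier, board and stop geometry.

```bash
python3 - <<'E'
import cv2
im=cv2.imread('pics/w7.png');a=im[0:290,180:410];cv2.imwrite('pics/w7z.png',cv2.resize(a,(690,870) if 0 else None,fx=2.05,fy=2.05,interpolation=cv2.INTER_CUBIC))
a=im[80:240,260:380];cv2.imwrite('pics/w7y.png',cv2.resize(a,None,fx=3.7,fy=3.7,interpolation=cv2.INTER_CUBIC))
a=im[0:90,190:350];cv2.imwrite('pics/w7x.png',cv2.resize(a,None,fx=4,fy=4,interpolation=cv2.INTER_CUBIC))
E
```

```text
(no output)
```

View pics/w7y.png

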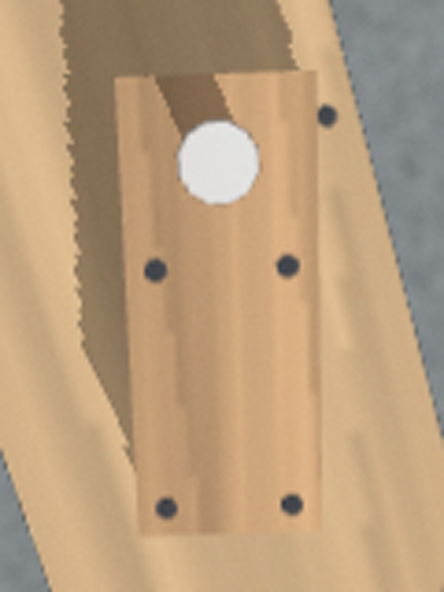

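View pics/w7x.png

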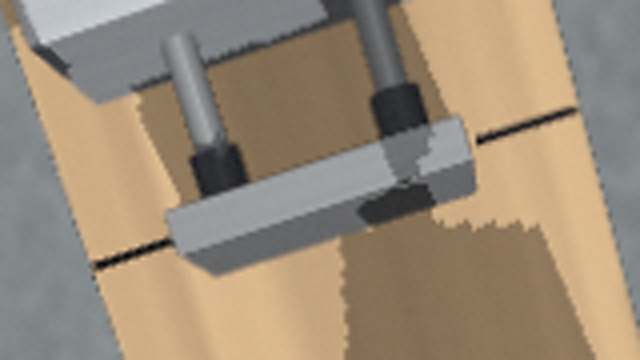

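```bash
python3 - <<'E'
from h import *
np.set_printoptions(precision=1,suppress=True)
T=np.load('w7.npy');Tt=T@np.linalg.inv(manip.camera_model('wrist')['T_tool_cam'])
y=lambda x,y:(260+x/3.7-.4,80+y/3.7-.4)
x=lambda x,y:(190+x/4-.4,0+y/4-.4)
C=plane('wrist',[y(116,77),y(316,70),y(321,531),y(138,535)],52,T)
d=(C[0]+C[1]-C[2]-C[3]);d/=np.linalg.norm(d);yc=np.arctan2(d[1],d[0])
print(C,'yaw',yc);fr=(C[0]+C[1])/2;grip=C.mean(0)+ -30*d;print('front',fr,'grip(center-30)',grip,'front-90',fr-90*d)
cap=plane('wrist',[y(219,163)],104,T)[0];print('cap',cap,'grip from cap',cap-70*d)
L=plane('wrist',[(192.5,0),(289,279.5)],8,T);Rr=plane('wrist',[(329.5,0),(389,237)],8,T)
for q in(L,Rr): print(q,np.arctan2(*(q[0]-q[1])[1::-1]))
M=plane('wrist',[x(93,266),x(577,108)],8,T);print('marks',M,M.mean(0),np.arctan2(*(M[0]-M[1])[1::-1])-np.pi/2)
P=plane('wrist',[x(185,250),x(476,158)],50,T);print('plate',P,P.mean(0),np.arctan2(*(P[0]-P[1])[1::-1])-np.pi/2,np.linalg.norm(P[0]-P[1]))
i=np.linalg.inv(Tt);print((i@np.r_[grip[:2],40,1])[:3])
E
```

```text
[[ 526.4 -140.5   52. ]
 [ 571.9 -160.9   52. ]
 [ 522.4 -271.    52. ]
 [ 476.8 -250.    52. ]] yaw 1.1473550898836808
front [ 549.1 -150.7   52. ] grip(center-30) [ 512. -233.   52.] front-90 [ 512.1 -232.8   52. ]
cap [ 540.8 -169.2  104. ] grip from cap [ 512.1 -233.   104. ]
[[ 480.4   -9.5    8. ]
 [ 427.1 -320.6    8. ]] 1.4012956581235665
[[ 601.3  -69.6    8. ]
 [ 557.1 -323.1    8. ]] 1.398249234053911
marks [[467.5 -72.    8. ]
 [594.8 -93.2   8. ]] [531.1 -82.6   8. ] 1.4052061338147235
plate [[ 496.7  -88.6   50. ]
 [ 564.3 -100.5   50. ]] [530.5 -94.6  50. ] 1.3970638727586109 68.69620926195665
[ -0.6   2.8 155.3]
```

```bash
python3 -m pendant '[{"claw":0.07,"delta_pos":[-0.0006,0.0028,0.03],"rotation":[0,0,-0.03]},{"claw":0.07,"delta_pos":[-0.0006,0.0028,0.07],"rotation":[0,0,-0.03]},{"claw":0.07,"delta_pos":[-0.0006,0.0028,0.11],"rotation":[0,0,-0.03]},{"claw":0.07,"delta_pos":[-0.0006,0.0028,0.15],"rotation":[0,0,-0.03]},{"claw":0.07,"delta_pos":[-0.0006,0.0028,0.17],"rotation":[0,0,-0.03]},{"claw":0.07,"delta_pos":[-0.0006,0.0028,0.18],"rotation":[0,0,-0.03]},{"claw":0.07,"delta_pos":[-0.0006,0.0028,0.18],"rotation":[0,0,-0.03]},{"claw":0.07,"delta_pos":[-0.0006,0.0028,0.18],"rotation":[0,0,-0.03]}]' 
python3 - <<'E'
from h import *
s=manip.read_state();im=manip.camera('wrist');cv2.imwrite('pics/w8.png',im[:,:,::-1]);print(s['eef_pos'],s['wrist_force'])
E
```

```text
clock: 10.95
eef_pos: [512.9, -232.7, 16.3]
eef_rot: [3.139, -0.002, 1.148]
wrist_force: [0.8, 0.9, -0.6]
finger_gap: 69.6
[ 512.86131929 -232.72824685   16.32375879] [ 0.78261948  0.92911137 -0.58306562]
```

View pics/w8.png

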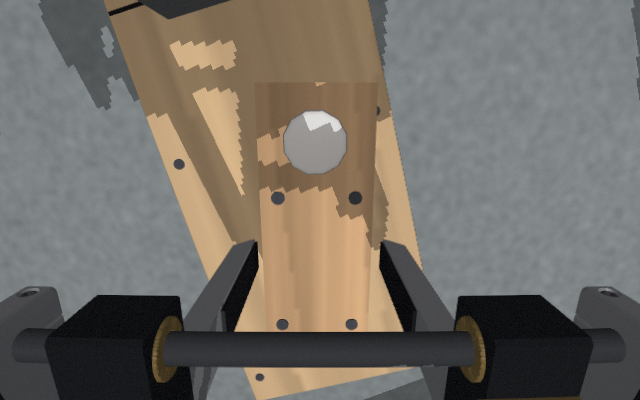

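The fingers straddle the carrier squarely, with the cap at (315,142). Closing.

```bash
python3 -m pendant '[{"claw":0.04,"delta_pos":[0,0,0],"rotation":[0,0,0]},{"claw":0.04,"delta_pos":[0,0,0],"rotation":[0,0,0]},{"claw":0.04,"delta_pos":[0,0,0],"rotation":[0,0,0]},{"claw":0.04,"delta_pos":[0,0,0],"rotation":[0,0,0]},{"claw":0.04,"delta_pos":[0,0,0],"rotation":[0,0,0]},{"claw":0.04,"delta_pos":[0,0,0],"rotation":[0,0,0]}]' 40
python3 - <<'E'
from h import *
s=manip.read_state();print(s['eef_pos'],s['eef_rot'],s['wrist_force'],s['moment'])
p=s['eef_pos'][:2];yw=s['eef_rot'][2]
b=1.401;B=np.array([np.cos(b),np.sin(b)]);N=np.array([-B[1],B[0]])
m=np.array([531.1,-82.6])
g=m-B*90   # final at half travel
pre=m-B*(90+12+12)
tx=np.array([np.cos(yw),np.sin(yw)]);ty=np.array([np.sin(yw),-np.cos(yw)])
for q in(g,pre): d=q-p;print(q,d@tx,d@ty,'turn',b-yw)
E
```

```text
clock: 11.75
eef_pos: [512.8, -232.8, 16.6]
eef_rot: [3.139, -0.002, 1.148]
wrist_force: [-2.2, 0.2, 5.8]
finger_gap: 49.5
[ 512.82984524 -232.84746563   16.64919729] [ 3.13918477e+00 -1.82176539e-03  1.14785931e+00] [-2.17388961  0.24200999  5.78108672] [0.20595832 0.56670354 0.10580915]
[ 515.89165525 -171.30572839] 57.37582572088699 -22.46719219741232 turn 0.25314068953840585
[ 511.83609665 -194.9605893 ] 34.14069071313828 -16.456493305295844 turn 0.25314068953840585
```

```bash
python3 -m pendant '[{"claw":0.04,"delta_pos":[0.005,-0.003,-0.0003],"rotation":[0,0,-0.04]},{"claw":0.04,"delta_pos":[0.010,-0.006,-0.0003],"rotation":[0,0,-0.09]},{"claw":0.04,"delta_pos":[0.015,-0.009,-0.0003],"rotation":[0,0,-0.14]},{"claw":0.04,"delta_pos":[0.021,-0.012,-0.0003],"rotation":[0,0,-0.19]},{"claw":0.04,"delta_pos":[0.026,-0.0145,-0.0003],"rotation":[0,0,-0.23]},{"claw":0.04,"delta_pos":[0.030,-0.0165,-0.0003],"rotation":[0,0,-0.253]},{"claw":0.04,"delta_pos":[0.030,-0.0165,-0.0003],"rotation":[0,0,-0.253]},{"claw":0.04,"delta_pos":[0.030,-0.0165,-0.0003],"rotation":[0,0,-0.253]}]' 40
python3 - <<'E'
from h import *
s=manip.read_state();im=manip.camera('wrist');cv2.imwrite('pics/w9.png',im[:,:,::-1]);print(s['eef_pos'],s['eef_rot'],s['wrist_force']);np.save('w9.npy',wT(s))
a=im[0:160,200:440,::-1];cv2.imwrite('pics/w9z.png',cv2.resize(a,None,fx=3.3,fy=3.3,interpolation=cv2.INTER_CUBIC))
im=manip.camera('side');a=im[100:230,280:420,::-1];cv2.imwrite('pics/s9z.png',cv2.resize(a,None,fx=4,fy=4,interpolation=cv2.INTER_CUBIC))
E
```

```text
clock: 12.75
eef_pos: [510.0, -198.7, 16.9]
eef_rot: [3.139, -0.001, 1.401]
wrist_force: [0.3, -0.1, -3.5]
finger_gap: 49.5
[ 510.03057029 -198.74720477   16.86648392] [ 3.13899381e+00 -1.19606782e-03  1.40054723e+00] [ 0.28404789 -0.0633529  -3.49003951]
```

View pics/w9z.png

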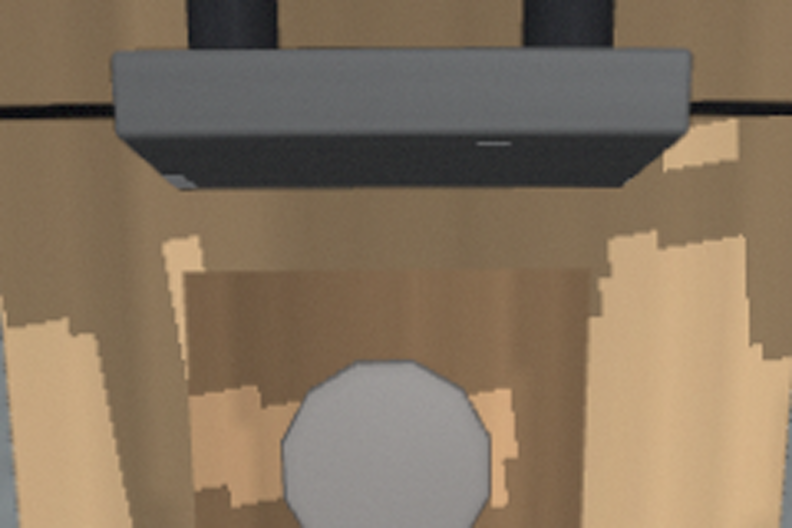

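View pics/s9z.png

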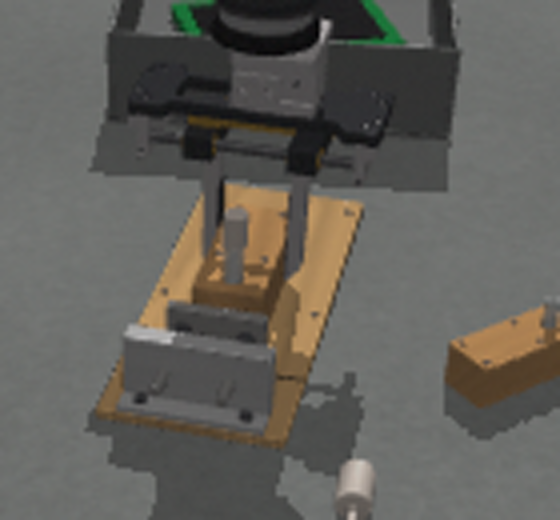

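```bash
python3 - <<'E'
from h import *
np.set_printoptions(precision=2,suppress=True)
T=np.load('w9.npy');Tt=T@np.linalg.inv(manip.camera_model('wrist')['T_tool_cam']);i=np.linalg.inv(Tt)
z=lambda x,y:(200+x/3.3-.35,y/3.3-.35)
f=lambda uv,h:(np.c_[plane('wrist',uv,h,T),np.ones(len(uv))]@i.T)[:,:3]
a=lambda q:np.arctan2(q[0,0]-q[1,0],q[1,1]-q[0,1])
C=f([z(184,271),z(590,268)],52);P=f([z(117,134),z(688,130)],50);M=f([z(100,110),z(700,107)],8);P2=f([z(180,188),z(624,185)],10)
for q in(C,P,P2,M):print(q.mean(0),a(q),np.linalg.norm(q[0]-q[1]))
E
```

```text
[ 90.25  -0.47 -35.03] -0.007241255129759503 50.392445590467155
[106.52   1.45 -33.  ] -0.0074760163282938386 69.99375272009324
[106.26   1.74   7.  ] -0.007140079344610111 69.81604990491216
[118.12   1.43   9.01] -0.005573745186626694 94.03195854300301
```

The carrier is square to within 0.001 rad. It has a 16 mm gap to the plate and is 1.9 mm off centre. I'll approach to contact.

```bash
python3 -m pendant '[{"claw":0.04,"delta_pos":[0.004,0.001,0.0002],"rotation":[0,0,0]},{"claw":0.04,"delta_pos":[0.008,0.0018,0.0002],"rotation":[0,0,0]},{"claw":0.04,"delta_pos":[0.012,0.0018,0.0002],"rotation":[0,0,0]},{"claw":0.04,"delta_pos":[0.015,0.0018,0.0002],"rotation":[0,0,0]},{"claw":0.04,"delta_pos":[0.015,0.0018,0.0002],"rotation":[0,0,0]}]' 40
```

```text
clock: 13.48
eef_pos: [514.4, -184.0, 16.7]
eef_rot: [3.139, -0.001, 1.401]
wrist_force: [0.4, -0.2, -2.0]
finger_gap: 50.2
```

```bash
python3 -m pendant '[{"claw":0.04,"delta_pos":[0.002,0,0],"rotation":[0,0,0]},{"claw":0.04,"delta_pos":[0.004,0,0],"rotation":[0,0,0]},{"claw":0.04,"delta_pos":[0.006,0,0],"rotation":[0,0,0]},{"claw":0.04,"delta_pos":[0.006,0,0],"rotation":[0,0,0]}]' 40
```

```text
clock: 13.98
eef_pos: [515.4, -178.4, 16.8]
eef_rot: [3.139, -0.001, 1.401]
wrist_force: [-2.2, -4.5, -2.7]
finger_gap: 49.8
```

```bash
python3 -m pendant '[{"claw":0.04,"delta_pos":[0.002,0,0.0003],"rotation":[0,0,0]},{"claw":0.04,"delta_pos":[0.004,0,0.0003],"rotation":[0,0,0]},{"claw":0.04,"delta_pos":[0.006,0,0.0003],"rotation":[0,0,0]},{"claw":0.04,"delta_pos":[0.007,0,0.0003],"rotation":[0,0,0]},{"claw":0.04,"delta_pos":[0.007,0,0.0003],"rotation":[0,0,0]}]' 40
python3 - <<'E'
from h import *
s=manip.read_state();im=manip.camera('wrist');cv2.imwrite('pics/w10.png',im[:,:,::-1]);print(s['eef_pos'],s['eef_rot'],s['wrist_force'],s['moment']);np.save('w10.npy',wT(s))
a=im[0:160,200:440,::-1];cv2.imwrite('pics/w10z.png',cv2.resize(a,None,fx=3.3,fy=3.3,interpolation=cv2.INTER_CUBIC))
im=manip.camera('side');a=im[100:230,280:420,::-1];cv2.imwrite('pics/s10z.png',cv2.resize(a,None,fx=4,fy=4,interpolation=cv2.INTER_CUBIC))
E
```

```text
clock: 14.6
eef_pos: [516.4, -172.3, 16.8]
eef_rot: [3.139, 0.0, 1.4]
wrist_force: [-4.2, -10.0, 0.9]
finger_gap: 49.8
[ 516.40799729 -172.34507684   16.76098706] [3.13871604e+00 3.86962253e-04 1.40041979e+00] [-4.21948276 -9.97040004  0.87056968] [-1.40548597  0.64615022 -0.04804219]
```

View pics/w10z.png

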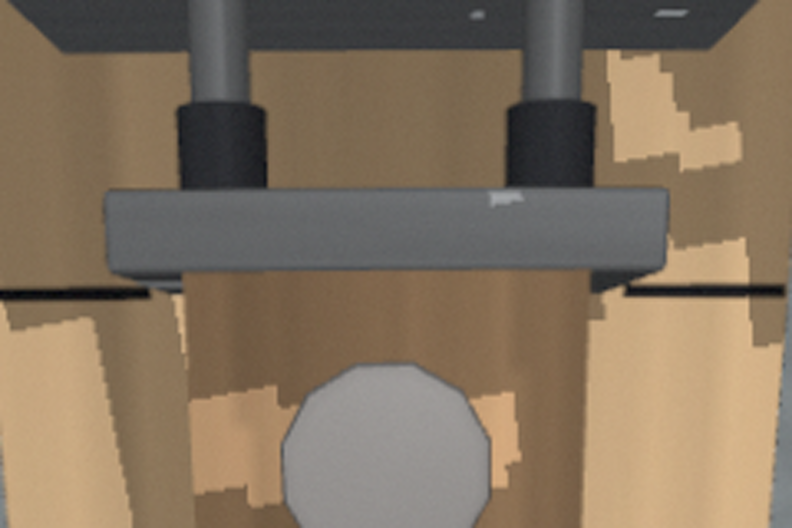

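View pics/s10z.png

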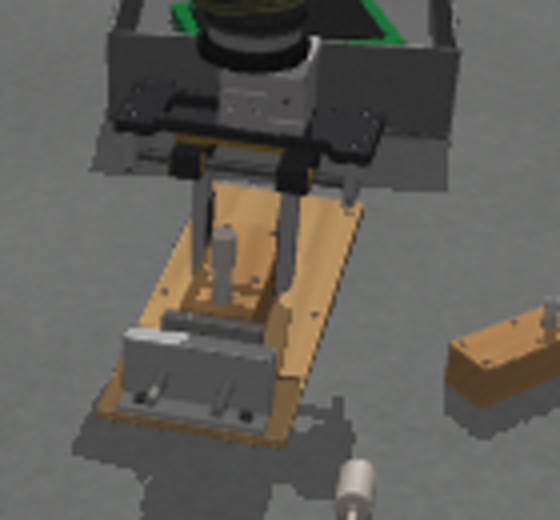

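```bash
python3 - <<'E'
from h import *
np.set_printoptions(precision=2,suppress=True)
T=np.load('w10.npy');Tt=T@np.linalg.inv(manip.camera_model('wrist')['T_tool_cam']);i=np.linalg.inv(Tt)
z=lambda x,y:(200+x/3.3-.35,y/3.3-.35)
f=lambda uv,h:(np.c_[plane('wrist',uv,h,T),np.ones(len(uv))]@i.T)[:,:3]
a=lambda q:np.arctan2(q[0,0]-q[1,0],q[1,1]-q[0,1])
C=f([z(184,271),z(590,268)],52);P=f([z(110,271),z(664,269)],50);M=f([z(100,294),z(700,290)],8)
for q in(C,P,M):print(q.mean(0),a(q))
F=[];
for _ in range(6):
    manip.camera('top') ; s=manip.read_state();F.append(np.r_[s['clock'],s['wrist_force'],s['eef_pos']])
print(np.array(F))
E
```

```text
[ 90.22  -0.46 -35.28] -0.007264160522347215
[ 90.39  -0.46 -33.28] -0.0036743595196242775
[90.61  1.48  8.73] -0.006865595850492692
[[  14.75   -2.82   -8.03    0.88  516.4  -172.33   16.76]
 [  14.8    -3.5    -8.34    1.15  516.4  -172.36   16.77]
 [  14.85   -3.06   -9.21    1.47  516.4  -172.32   16.76]
 [  14.9    -4.16   -9.02    1.58  516.38 -172.33   16.76]
 [  14.95   -3.48   -8.93    1.08  516.38 -172.34   16.74]
 [  15.     -3.24   -9.01    0.03  516.37 -172.34   16.74]]
```

The stop face is at the scribed line to within 0.4 mm. The push is about 9.5 N and the carrier is square and centred. I'll hold a little longer with a last check on the bystanders, then hand in.

```bash
python3 - <<'E'
from h import *
b=np.array([np.cos(1.401),np.sin(1.401)])
for k in range(10):
    im=manip.camera('top');s=manip.read_state();print(round(s['clock'],2),-(s['wrist_force'][:2]@b),s['finger_gap'])
cv2.imwrite('pics/t11.png',im[:,:,::-1])
E
```

```text
15.05 8.724773753707156 49.89803277126631
15.1 8.908534732385524 49.891832441517415
15.15 9.079926632076036 49.756359413578444
15.2 9.135247366951948 49.59352695323035
15.25 9.153954188510346 49.45356880653299
15.3 9.340094089402257 49.58921225490137
15.35 9.139337542744192 49.61427907266794
15.4 9.682766351695863 49.60570017251096
15.45 9.479698465862002 49.76555444780291
15.5 10.017850444965008 50.04202504191099
```

View pics/t11.png

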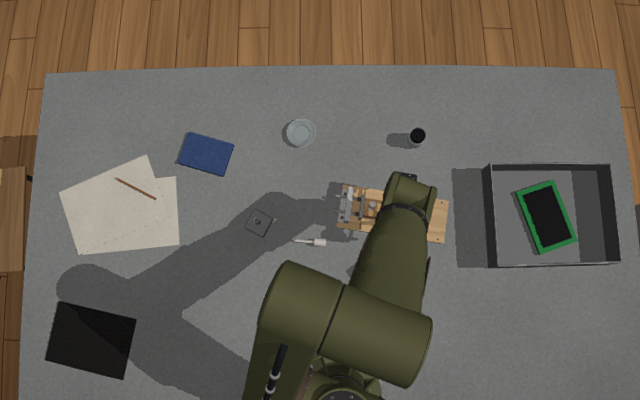

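The dish (300,133), jar (418,135) and notebook (205,154) have not moved.

```bash
python3 -c "
from cell import manip
print(manip.sign_off())"
```

```text
the job is handed in; nothing more can be done
None
```

I pulled the smaller capped swab from its holder and pushed it into the vial on the board's carrier. It met firm contact (about 10 N) at the expected seated height. After letting go, I gripped the carrier by its body with 40 N, turned it square and pressed it against the sprung stop. I handed the job in still holding that push, at about 15.5 s.

**Last checks:**
- **Stop:** the plate's face was within about 0.4 mm of the scribed line, so about 11.7 mm of travel. The push held at 8.7 to 10 N at the wrist.
- **Carrier:** it was square to the plate within 0.004 rad and on its centre line. One measurement disagreed: the scribed marks suggested it was about 2 mm off centre, still well inside the 12 mm limit.
- **Flatness:** I judged this only from the near-zero vertical force at the wrist, not from a direct measurement.
- **Swab:** it looked upright and home in the side and wrist views, and nothing touched it after release.
- **Bystanders:** the dish, jar and notebook were in the same places in the top view.

The larger look-alike swab, which was standing loose, toppled early on by itself, before the gripper came down near it. I saw it tilted in the first wrist picture and left it alone.

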